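# Empty the tilting tumbler into its catch tray

## Task

The watch cases in the tilting tumbler are finished. Bring the catch tray in under the pouring lip, tip the bowl over with its lever until all four cases have slid out into the tray, then swing the bowl back upright onto its rest and let go. Leave the other things on the bench where they are.

Things in the scene. Friction and masses are not known exactly. Their poses are not given: they have to be found in the camera images.
- stand: grey fixed stand of the bench tumbler (mm). Origin on the bench straight below the pivot, midway between its two cheeks; x along the pivot axis (away from the robot at yaw 0), y left, towards the bowl, z up. Base plate x -110 to 110, y -20 to 155, 12 high. Cheeks 165 high, outer faces at x = -105 and 105; pivot axis 165 above the bench. It pours over its -y side, where the bench is free.
- pour_spot (a point): point on the bench about where the cases drop, at stand x = 0, y = -100, z = 0 (mm). They fall between stand y = -60 and -160, within 45 either side of x = 0. The tray catches all with its +y wall close to the base plate's edge and its middle at about stand x = 0, y = -112.
- cradle (a joint): turn of the cradle about the stand's +x axis, rad: 0 = at rest on two rubber-topped posts, mouth up; grows as the bowl tips to the stand's -y side; 2.2 = end stop, bowl wall sloping 57 degrees down; the cases slide out from about 1.6, the last by about 2.1. Its pivot is stiff: it stays wherever it is left; 2 to 14 N at the lever grip move it.
- bowl_mouth (a point): centre of the mouth of the steel bowl (diameter 160 at the rim, 80 deep) fixed in the cradle, a gearmotor under it; at joint 0 it is at stand x = 0, y = +55, z = 205 (mm)
- lever_grip (a point): middle of the lever's black round grip, diameter 18, 78 long, along the stand's x, sticking out to the robot's side at stand x = -161. At joint q: stand y = 130 sin(1.08 - q), z = 165 + 130 cos(1.08 - q) (mm, rad; 115 and 226 at rest). It may turn between the fingers, so the tool can keep pointing down. The flat lever starts 39 nearer the stand; free space all round the grip.
- lip (a point): middle of the outer edge of the 125 wide curved pouring lip on the bowl's -y side; at joint 0 at stand y = -38, z = 235 (mm); at most y = -80 in mid-swing; at the end stop y = -34, z = 93
- tray: loose steel catch tray, open-topped, 160 (x) by 150 (y) outside, 40 high, walls and floor 4; with a beaded rim standing 4 proud. Mass about 0.45 kg. Origin under the middle of its floor, z up. Its bar handle is on its -y end.
- tray_grip (a point): middle of the tray's handle, a straight round bar of diameter 12 along the tray's x, 45 above the tray's underside, 88 of it free between its two brackets; 39 clear between bar and the tray's end wall (bar centre at tray y = -120)
- case0: steel watch case without strap, disc of diameter 34, 9 thick, with four lugs (38 over the lugs), 35 g; origin at the middle of its underside; starts in the bowl
- case1: steel watch case without strap, disc of diameter 34, 9 thick, with four lugs (38 over the lugs), 35 g; origin at the middle of its underside; starts in the bowl
- case2: steel watch case without strap, disc of diameter 34, 9 thick, with four lugs (38 over the lugs), 35 g; origin at the middle of its underside; starts in the bowl
- case3: steel watch case without strap, disc of diameter 34, 9 thick, with four lugs (38 over the lugs), 35 g; origin at the middle of its underside; starts in the bowl
- loupe: black eyepiece loupe, diameter 35, height 30; origin at the middle of its underside; a bystander
- clock: copper twin-bell alarm clock, 45 deep, 90 wide, 134 high; origin at the middle of its underside; a bystander
- jar_a: white jar with a cap, diameter 56, height 48, standing beyond the tray; origin at the middle of its underside; a bystander
- jar_b: another such jar, diameter 56, height 48, standing left of the tumbler; origin at the middle of its underside; a bystander
- bottle: white squeeze bottle, diameter 46, height 135, left of the tumbler; origin at the middle of its underside; a bystander
- tin: open round brass tin, diameter 104, height 62, left of the tumbler; origin at the middle of its underside; a bystander
- screwdriver: small screwdriver 130 long, lying in front of the tumbler; its x axis runs along it; origin at the middle of its underside; a bystander
- brush: bench brush 150 long, lying to the right of the tray; its x axis runs along it; origin at the middle of its underside; a bystander

How it is judged (in metres and radians):
On the way:
1. the bowl is tipped well over and all four watch cases lie in the catch tray (value of joint cradle above 1.2 rad and x of case0 in the frame of tray between -0.078 and 0.078 m and y of case0 in the frame of tray between -0.073 and 0.073 m and z of case0 in the frame of tray between -0.005 and 0.04 m and x of case1 in the frame of tray between -0.078 and 0.078 m and y of case1 in the frame of tray between -0.073 and 0.073 m and z of case1 in the frame of tray between -0.005 and 0.04 m and x of case2 in the frame of tray between -0.078 and 0.078 m and y of case2 in the frame of tray between -0.073 and 0.073 m and z of case2 in the frame of tray between -0.005 and 0.04 m and x of case3 in the frame of tray between -0.078 and 0.078 m and y of case3 in the frame of tray between -0.073 and 0.073 m and z of case3 in the frame of tray between -0.005 and 0.04 m), for 0.2 s.
At the end, for the whole second after the job is handed in: All four watch cases lie inside the catch tray (within its walls, none perched on the rim), the tray stands flat and still on the bench, and the bowl is back upright on its rest (joint within 0.12 rad of 0) (value of joint cradle below 0.12 rad and x of case0 in the frame of tray between -0.078 and 0.078 m and y of case0 in the frame of tray between -0.073 and 0.073 m and z of case0 in the frame of tray between -0.005 and 0.04 m and x of case1 in the frame of tray between -0.078 and 0.078 m and y of case1 in the frame of tray between -0.073 and 0.073 m and z of case1 in the frame of tray between -0.005 and 0.04 m and x of case2 in the frame of tray between -0.078 and 0.078 m and y of case2 in the frame of tray between -0.073 and 0.073 m and z of case2 in the frame of tray between -0.005 and 0.04 m and x of case3 in the frame of tray between -0.078 and 0.078 m and y of case3 in the frame of tray between -0.073 and 0.073 m and z of case3 in the frame of tray between -0.005 and 0.04 m and linear speed of each of case0, case1, case2, case3, tray below 0.02 m/s and angle between tray's own z axis and vertical below 0.06 rad); the robot touches nothing.
It fails at once if one of the other things on the bench (loupe, clock, jars, bottle, tin, screwdriver, brush) is moved by more than 30 mm (distance of any of loupe, clock, jar_a, jar_b, bottle, tin, screwdriver, brush from where it was at the start of the episode above 0.03 m).
It also fails if it takes over 67 s, if anything falls off the work surface, if the arm or the gripper's body presses on something with over 40 N, if the wrist force passes 120 N, or if a joint passes its speed limit or range.

## Robot

A 7-joint arm with a two-finger parallel gripper is mounted at the origin on the work surface. World frame = base frame: x ahead of the robot, y to its left, z up, the work surface at z = 0. Lengths are in m, angles in degrees, forces in N, time in s.
With the tool pointing down it reaches from about 0.425 to 0.875 m from the base axis. Payload 8.4 kg.
Tool frame: the origin (TCP) lies on the front face of the gripper's body, between the roots of the fingers; the fingertips stand 73 mm ahead of it and the grasp point (between the pads) lies 54 mm ahead of it (bot.hold_point_z is the distance from the TCP to the grasp point, in m); z points along the fingers, y is the line along which they close (so a half turn about z gives the same grasp; the last joint's range is limited). The gripper opens to 85 mm and grips with 20 to 120 N. Pads are 22 mm wide; open, the fingers measure 114 mm over their backs; the gripper's body (76 mm by 85 mm) begins 54 mm behind the grasp point. The pads swing forward as they close: fully open they stand 13 mm farther back than shut.
Start: joints at [-77.934, 19.091, 2.286, 83.961, -0.768, 76.965, -3.352], TCP at [0.198, 0.619, 0.304] pointing down, gripper open.
Joint ranges: [-147.57, 147.57], [-21.85, 119.76], [-74.77, 79.35], [14.55, 137.4], [-85.83, 265.84], [4.83, 119.75], [-152.11, 152.11]. Speed limits (degrees/s): [127.2, 127.2, 159.86, 159.86, 180, 180, 180].

## Interface

Orientations are given as a 3x3 rotation matrix whose columns are the frame's x, y, z axes.
In Python, from bench import bot gives the robot as it stands.
- The arm moves only by the tool arm_command, never from a script. Its argument "series" is a list that holds one entry, the list of rows, each a list of 5 numbers: the shift along the tool's x, y, z scaled (see below), then the turn about the tool's z scaled (see below), then the opening, from -1 (shut) to 1 (fully open). In form: [[[tx, ty, tz, turn, jaw], ...]]. A call has 1 to 5 rows; each row is the pose to reach, as a shift and turn from the pose commanded when the call began, along the tool's axes at that moment; what a row does not reach only later rows make up. The controller multiplies each number of a shift by 40 cm and each number of a turn by 30 degrees. A row lasts 1/12 s, in which the tool goes at most 41.7 mm and 7.16 degrees, less where a joint would pass 70% of its speed; a pose out of reach is approached as far as the arm can. A call with a number of a shift or a turn outside -1 to 1 is refused whole. A call with a gripper value outside its range is refused whole. The fingers move at their own pace and stop on an object; the grip force is fixed at half the most. Time passes only in rows, so rows that repeat a pose let the fingers close. It gives the time, the measured TCP pose, the force, the opening and the grip force at its end, in the units of the state.
- bot.read_state(): the state, without advancing time (a new reading comes with each control period).
- bot.camera(name): name is "side" or "top" or "wrist"; returns the picture (400x640x3 uint8, red, green, blue); there is no depth.
- bot.camera_params(name): a dict with "fx", "fy", "cx", "cy" (pixels), "origin" and "orientation" of the camera in the world; the wrist camera has in their place "T_tool_cam" (4x4, takes a point from camera to tool coordinates, whose origin is the TCP and whose axes are the flange's). Camera axes: x right, y down, z forward; pixel columns grow to the right and rows downward; lengths in m; the calibration is good to about 2 mm. The wrist camera is an equidistant fisheye: a pixel r from the principal point sees the ray r / f radians off the axis. A picture is of the moment at which its call begins: read the wrist's pose just before it. camera_params takes no time and is no camera call.
- bot.finish_job(): hands the job in; it is judged then, once.
Trained networks look in the newest picture that a camera, given by its name, has taken for a name from the list of things; names that differ only in an ending like _2 or _b are one class to them, and where a whole thing is asked for, a point or a joint stands for the part that bears it (a point fixed in the world has none). Each returns a list of dicts, best first, with "p" (0 to 1); they miss things now and then, are a little off and sometimes report something else, mostly with a low value. They report only what shows in the picture. A call takes as long as a camera call.
- bot.masks_of(camera, thing): "mask" (400x640 bool, what is visible of it).
- bot.tip_of(camera, thing): "xyz" ([x, y, z] in m, in world coordinates, good to about 4 mm: a listed point, or the origin of a listed thing).
The state is a dict: "t": time; "q": joint angles; "joint_velocities": joint speeds; "tau": joint torques, N m; "tool_pos": TCP position; "orientation": TCP orientation; "ft_force": force on the tool from outside, world axes, zero at the start; "wrist_torque": the same for the moment, N m; "finger_gap": finger opening in m; "grasp_force": force on a finger pad.
Only numpy, scipy, OpenCV 4.12 (cv2) and the standard library are available. Lean on these libraries where they do the work, as an engineer would, in place of code of your own. Each camera call takes 0.05 s, during which the arm holds its last target. There are 200 camera calls.

## Working session

There is one attempt and no reset: what is moved stays moved. The work goes in short steps, Python scripts to look and compute and a tool call to move; the robot and the scene stay as the last step left them, time stands still between calls to the robot, and variables do not carry over. Pictures are saved under pics/ and viewed, at most 10 in all, crops included, and the job is handed in when it is done.

Besides the shell and the picture viewer there is one more tool, called after ">>>" as a command line: name --argument value ..., lists and objects as JSON in quotes. arm_command: Moves the arm, as the interface text tells. Its arguments: {"type":"object","properties":{"series":{"type":"array","items":{"type":"array","items":{"type":"array","items":{"type":"number"}}}}},"required":["series"]}

```bash
mkdir -p pics
python3 - <<'E'
from bench import bot
import cv2,numpy as np
s=bot.read_state(); print(s['t'],s['tool_pos'],np.round(s['orientation'],3).tolist(),s['finger_gap'])
for c in ('top','side'):
    im=bot.camera(c); cv2.imwrite(f'pics/{c}0.png',im[:,:,::-1])
    p=bot.camera_params(c); print(c,p['fx'],p['cx'],p['cy'],p['origin'],np.round(p['orientation'],3).tolist())
    for n in ('stand','lever_grip','tray','tray_grip','bowl_mouth','lip','loupe','clock','jar_a','bottle','tin','screwdriver','brush'):
        r=bot.tip_of(c,n); print(n,[(np.round(d['xyz'],3).tolist(),round(d['p'],2)) for d in r[:3]])
print(bot.read_state()['t'])
E
```

```text
0.0 [0.19807267 0.61871745 0.30300428] [[-0.952, 0.305, -0.0], [0.305, 0.952, -0.002], [-0.0, -0.002, -1.0]] 0.08505194787241753
top 453.1143084721251 315.86217695856385 199.77183157305117 [0.34975789 0.07788331 1.40328319] [[0.009, -0.982, 0.188], [-1.0, -0.009, -0.0], [0.002, -0.188, -0.982]]
stand [([0.605, 0.19, 0.002], 0.95)]
lever_grip [([0.471, 0.345, 0.224], 0.59)]
tray [([0.463, -0.016, 0.001], 0.7)]
tray_grip [([0.431, -0.135, 0.045], 0.61)]
bowl_mouth [([0.617, 0.246, 0.204], 0.75)]
lip [([0.622, 0.383, 0.007], 0.64), ([0.593, 0.157, 0.234], 0.58), ([0.715, 0.015, -0.001], 0.43)]
loupe [([0.44, 0.223, -0.0], 0.69)]
clock [([0.715, 0.018, -0.0], 0.73), ([0.61, 0.267, 0.129], 0.18)]
jar_a [([0.544, 0.399, -0.001], 0.75), ([0.673, -0.138, 0.001], 0.61)]
bottle [([0.61, 0.27, 0.125], 0.73), ([0.622, 0.378, 0.004], 0.66)]
tin [([0.488, 0.495, 0.0], 0.86), ([0.621, 0.239, 0.141], 0.53)]
screwdriver [([0.393, 0.334, 0.002], 0.65)]
brush [([0.407, -0.275, 0.001], 0.64)]
side 362.3374981699361 318.23003435858703 198.15949389656586 [ 0.49897199 -0.6097703   0.99434656] [[0.99, -0.107, 0.092], [-0.141, -0.758, 0.636], [0.001, -0.643, -0.766]]
stand [([0.607, 0.191, 0.001], 0.68), ([0.612, 0.27, 0.128], 0.55), ([0.438, -0.132, 0.045], 0.32)]
lever_grip [([0.475, 0.338, 0.224], 0.9)]
tray [([0.459, -0.018, 0.002], 0.56)]
tray_grip [([0.437, -0.136, 0.043], 0.63)]
bowl_mouth [([0.62, 0.245, 0.203], 0.6)]
lip [([0.598, 0.156, 0.233], 0.78)]
loupe [([0.438, 0.226, 0.001], 0.43)]
clock []
jar_a [([0.674, -0.138, 0.002], 0.95), ([0.542, 0.398, -0.004], 0.53)]
bottle []
tin [([0.488, 0.501, 0.002], 0.74)]
screwdriver [([0.394, 0.333, 0.0], 0.54)]
brush [([0.408, -0.277, -0.005], 0.81), ([0.462, -0.018, -0.002], 0.65)]
1.4
```

View pics/top0.png

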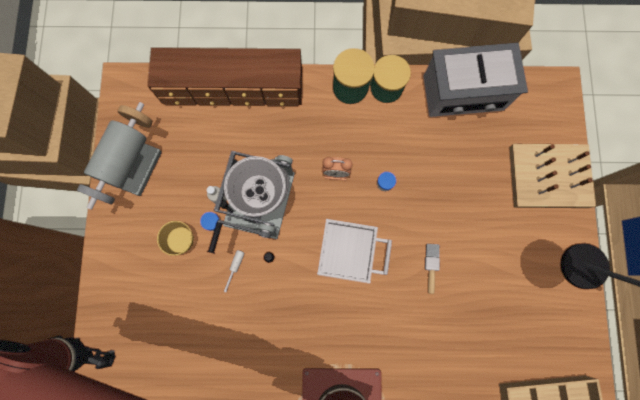

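View pics/side0.png

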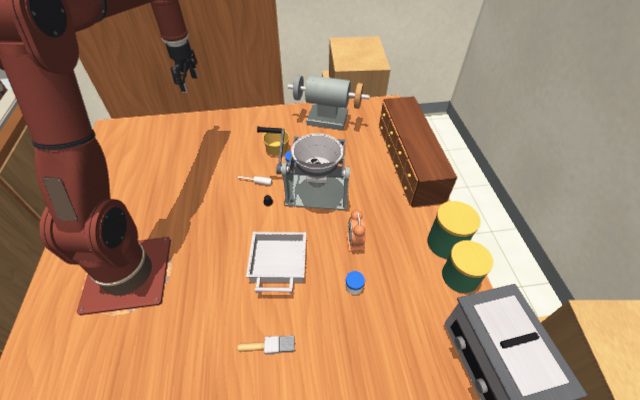

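The top view shows the stand at about px (255,190), the lever grip at (215,237), the tray at (350,250) with its handle at (383,257), the clock at (337,168), and jar_a at (387,181). The network positions match the picture. The tray and the stand both sit at a yaw of about -13°.

```bash
cat > h.py <<'E'
from bench import bot
import numpy as np
from scipy.spatial.transform import Rotation as Ro
def rel(targets, prev=None):
    """targets: (x,y,z TCP world, yaw of stand/tray y axis in deg or None)"""
    s=bot.read_state(); R=np.array(s['orientation']); p=np.array(s['tool_pos'])
    print('t',round(s['t'],2),'p',np.round(p,4),'ang y',round(np.degrees(np.arctan2(R[1,1],R[0,1])),2),'gap',round(s['finger_gap'],4),'F',np.round(s['ft_force'],1),'grip',round(s['grasp_force'],1))
    for t in targets:
        d=R.T@(np.array(t[:3])-p)/0.4
        a=0 if t[3] is None else -(t[3]-np.degrees(np.arctan2(R[1,1],R[0,1])))
        print(t,'->',np.round(d,4),'turn',round(a/30,4))
def tips(names,cams=('top','side'),n=2,pmin=.5,shot=True):
    for k in range(n):
        for c in cams:
            bot.camera(c)
            for m in names:
                r=bot.tip_of(c,m); 
                if r: print(c,m,[(np.round(d['xyz'],4).tolist(),round(d['p'],2)) for d in r[:2] if d['p']>pmin])
def stand(x,y,o=(0.606,0.190),yaw=-13):
    c,s=np.cos(np.radians(yaw)),np.sin(np.radians(yaw)); return np.array([o[0]+c*x-s*y,o[1]+s*x+c*y])
E
python3 - <<'E'
from h import *
tips(('tray','tray_grip','stand','bowl_mouth','lip'),n=2)
rel([(0.33,0.45,0.36,77),(0.48,0.15,0.36,77),(0.434,-0.136,0.25,77)])
E
```

```text
top tray [([0.4567, -0.0148, -0.0007], 0.66)]
top tray_grip [([0.4345, -0.135, 0.0472], 0.63)]
top stand [([0.6061, 0.192, -0.0001], 0.84)]
top bowl_mouth [([0.6158, 0.2447, 0.2032], 0.91)]
top lip [([0.5943, 0.1549, 0.23], 0.66)]
side tray [([0.4584, -0.0179, 0.0013], 0.65)]
side tray_grip [([0.4369, -0.1376, 0.0454], 0.64)]
side stand [([0.6062, 0.1921, -0.0018], 0.97)]
side bowl_mouth [([0.6188, 0.2403, 0.1992], 0.58)]
side lip [([0.5967, 0.1566, 0.2373], 0.64), ([0.7091, 0.0205, 0.0003], 0.6)]
top tray [([0.462, -0.0173, 0.0002], 0.67)]
top tray_grip [([0.4337, -0.1365, 0.048], 0.73)]
top stand [([0.6047, 0.1926, -0.002], 0.7)]
top bowl_mouth [([0.6155, 0.2489, 0.2018], 0.75)]
top lip [([0.5953, 0.1561, 0.2325], 0.78), ([0.4395, 0.2233, 0.0038], 0.6)]
side tray [([0.4604, -0.0213, -0.0005], 0.61)]
side tray_grip [([0.4374, -0.135, 0.0471], 0.77)]
side stand [([0.6045, 0.1933, -0.0016], 0.8)]
side bowl_mouth [([0.6161, 0.2425, 0.2004], 0.8)]
side lip [([0.5987, 0.158, 0.2367], 0.71)]
t 2.6 p [0.1982 0.619  0.3039] ang y 72.25 gap 0.0854 F [ 0.6  0.3 -0.5] grip 0.0
(0.33, 0.45, 0.36, 77) -> [-0.4427 -0.302  -0.1403] turn -0.1584
(0.48, 0.15, 0.36, 77) -> [-1.0285 -0.9019 -0.1402] turn -0.1584
(0.434, -0.136, 0.25, 77) -> [-1.137  -1.6179  0.1348] turn -0.1584
```

>>> arm_command --series '[[[-0.11,-0.075,-0.14,-0.16,0.2],[-0.22,-0.15,-0.14,-0.16,0.0],[-0.33,-0.23,-0.14,-0.16,-0.06],[-0.44,-0.3,-0.14,-0.16,-0.06],[-0.5,-0.36,-0.14,-0.16,-0.06]]]'

```text
t: 3.02
tool_pos: [0.3155, 0.4638, 0.3583]
orientation: [[-0.975, 0.224, 0.001], [0.224, 0.975, 0.001], [-0.0, 0.001, -1.0]]
ft_force: [0.3, 0.4, 0.1]
finger_gap: 0.04
grasp_force: 0.0
```

Run:
```python
from h import *
rel([(0.48,0.15,0.36,78),(0.435,-0.135,0.25,78)])
```

```text
t 3.02 p [0.3155 0.4638 0.3583] ang y 77.05 gap 0.04 F [0.3 0.4 0.1] grip 0.0
(0.48, 0.15, 0.36, 78) -> [-0.5766 -0.6724 -0.0048] turn -0.0317
(0.435, -0.135, 0.25, 78) -> [-0.6265 -1.3924  0.2692] turn -0.0317
```

>>> arm_command --series '[[[-0.55,-0.6,0,-0.03,-0.06],[-0.55,-0.6,0,-0.03,-0.06],[-0.55,-0.6,0,-0.03,-0.06],[-0.55,-0.6,0,-0.03,-0.06],[-0.55,-0.6,0,-0.03,-0.06]]]'

```text
t: 3.43
tool_pos: [0.4177, 0.2821, 0.3578]
orientation: [[-0.978, 0.209, 0.0], [0.209, 0.978, 0.001], [-0.0, 0.001, -1.0]]
ft_force: [0.3, -0.1, -0.2]
finger_gap: 0.0401
grasp_force: 0.0
```

>>> arm_command --series '[[[0,-0.1,0,0,-0.06],[-0.03,-0.3,0,0,-0.06],[-0.05,-0.4,0,0,-0.06],[-0.05,-0.5,0.1,0,-0.06],[-0.05,-0.6,0.2,0,-0.06]]]'

```text
t: 3.85
tool_pos: [0.3951, 0.0899, 0.3147]
orientation: [[-0.978, 0.21, 0.004], [0.21, 0.978, 0.003], [-0.003, 0.003, -1.0]]
ft_force: [1.3, -0.5, -0.7]
finger_gap: 0.0402
grasp_force: 0.0
```

Run:
```python
from h import *
rel([(0.435,-0.1355,0.25,78),(0.435,-0.1355,0.20,78)])
```

```text
t 3.85 p [0.3951 0.0899 0.3147] ang y 77.86 gap 0.0402 F [ 1.3 -0.5 -0.7] grip 0.0
(0.435, -0.1355, 0.25, 78) -> [-0.2156 -0.5305  0.1605] turn -0.0047
(0.435, -0.1355, 0.2, 78) -> [-0.2152 -0.5309  0.2855] turn -0.0047
```

>>> arm_command --series '[[[-0.1,-0.1,0.1,0,-0.06],[-0.2,-0.2,0.15,0,-0.06],[-0.2,-0.3,0.2,0,-0.06],[-0.2,-0.4,0.26,0,-0.06],[-0.2,-0.5,0.26,0,-0.06]]]'

```text
t: 4.27
tool_pos: [0.4351, -0.0819, 0.2194]
orientation: [[-0.978, 0.208, -0.001], [0.208, 0.978, -0.001], [0.0, -0.001, -1.0]]
ft_force: [0.5, 0.4, -0.3]
finger_gap: 0.0399
grasp_force: 0.0
```

>>> arm_command --series '[[[-0.02,-0.05,0,0,-0.06],[-0.02,-0.05,0,0,-0.06]]]'

```text
t: 4.43
tool_pos: [0.4384, -0.1067, 0.2207]
orientation: [[-0.977, 0.215, -0.0], [0.215, 0.977, -0.001], [-0.0, -0.001, -1.0]]
ft_force: [-0.5, 0.4, 0.2]
finger_gap: 0.0401
grasp_force: 0.0
```

Run:
```python
from h import *
import cv2
rel([(0.435,-0.1355,0.20,78),(0.435,-0.1355,0.099,78)])
bot.camera('wrist')
for k in range(2):
    im=bot.camera('wrist')
    for n in ('tray_grip','tray'): print(n,[(np.round(d['xyz'],4).tolist(),round(d['p'],2)) for d in bot.tip_of('wrist',n)[:2]])
cv2.imwrite('pics/w1.png',im[:,:,::-1])
```

```text
t 4.43 p [ 0.4384 -0.1067  0.2207] ang y 77.57 gap 0.0401 F [-0.5  0.4  0.2] grip 0.0
(0.435, -0.1355, 0.2, 78) -> [-0.0071 -0.0722  0.0517] turn -0.0142
(0.435, -0.1355, 0.099, 78) -> [-0.0071 -0.0719  0.3042] turn -0.0142
tray_grip [([0.4423, -0.136, 0.0505], 0.74), ([0.7081, 0.0163, -0.001], 0.7)]
tray []
tray_grip [([0.44, -0.1362, 0.0508], 0.91)]
tray [([0.457, -0.0201, -0.0009], 0.92)]
```

View pics/w1.png

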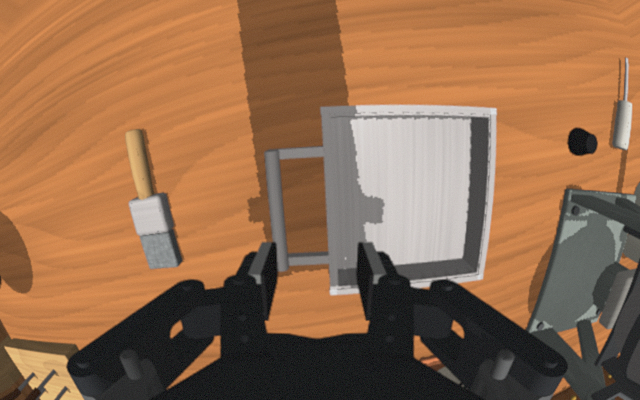

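The wrist view shows the tray handle at px (277,210), left of the fingers and nearly parallel to the pads. It measures y = -0.136. I'll move over it and go down.

>>> arm_command --series '[[[0,-0.072,0,-0.014,-0.06],[0,-0.072,0.1,-0.014,-0.06],[0,-0.072,0.2,-0.014,-0.06],[0,-0.072,0.25,-0.014,-0.06],[0,-0.072,0.25,-0.014,-0.06]]]'

```text
t: 5.2
tool_pos: [0.4306, -0.129, 0.1175]
orientation: [[-0.98, 0.201, -0.007], [0.201, 0.98, -0.001], [0.006, -0.002, -1.0]]
ft_force: [-0.7, 0.2, 0.5]
finger_gap: 0.0399
grasp_force: 0.0
```

Run:
```python
from h import *
rel([(0.437,-0.136,0.099,78)])
for k in range(2):
    for c in ('side','wrist'):
        bot.camera(c); print(c,[(np.round(d['xyz'],4).tolist(),round(d['p'],2)) for d in bot.tip_of(c,'tray_grip')[:2]])
```

```text
t 5.2 p [ 0.4306 -0.129   0.1175] ang y 78.43 gap 0.0399 F [-0.7  0.2  0.5] grip 0.0
(0.437, -0.136, 0.099, 78) -> [-0.0194 -0.0139  0.0461] turn 0.0144
side [([0.4385, -0.1372, 0.0459], 0.72)]
wrist [([0.4408, -0.1381, 0.0471], 0.71)]
side [([0.4359, -0.1377, 0.0446], 0.64)]
wrist [([0.441, -0.1368, 0.0509], 0.68)]
```

>>> arm_command --series '[[[-0.02,-0.015,0.02,0,-0.06],[-0.02,-0.015,0.045,0,-0.06],[-0.02,-0.015,0.045,0,-0.06]]]'

```text
t: 5.85
tool_pos: [0.4391, -0.1374, 0.1018]
orientation: [[-0.979, 0.202, -0.001], [0.202, 0.979, -0.0], [0.001, -0.001, -1.0]]
ft_force: [-1.6, 0.7, -0.1]
finger_gap: 0.0399
grasp_force: 0.0
```

>>> arm_command --series '[[[0,0,0,0,-1],[0,0,0,0,-1],[0,0,0,0,-1],[0,0,0,0,-1],[0,0,0,0,-1]]]'

```text
t: 6.27
tool_pos: [0.4395, -0.1373, 0.1032]
orientation: [[-0.98, 0.201, -0.0], [0.201, 0.98, 0.0], [0.0, 0.0, -1.0]]
ft_force: [-4.2, 1.1, 5.4]
finger_gap: 0.01
grasp_force: 58.5
```

Run:
```python
from h import *
s=bot.read_state()
tips(('tray','tray_grip','stand'),n=1,cams=('side','top'))
g=stand(0,-0.234,(0.6055,0.1918),-12.8)
print(g)
rel([(g[0],g[1],s['tool_pos'][2],77.2)])
```

```text
side tray [([0.4582, -0.0228, 0.0034], 0.8)]
side tray_grip [([0.4366, -0.137, 0.0447], 0.66)]
side stand [([0.6064, 0.1915, -0.0021], 0.64)]
top tray [([0.4631, -0.0177, 0.0004], 0.75)]
top tray_grip [([0.432, -0.1368, 0.0465], 0.59)]
top stand [([0.6031, 0.1898, 0.0027], 0.91)]
[ 0.55365765 -0.03638495]
t 6.67 p [ 0.4395 -0.1373  0.1031] ang y 78.39 gap 0.0101 F [-3.8  2.2  6.4] grip 58.6
(np.float64(0.5536576515570447), np.float64(-0.036384948907501824), np.float64(0.1031566007669055), 77.2) -> [-2.288e-01  3.046e-01 -1.000e-04] turn 0.0395
```

>>> arm_command --series '[[[-0.015,0.02,0,0,-1],[-0.05,0.065,0,0.01,-1],[-0.09,0.12,0,0.02,-1],[-0.13,0.17,0,0.03,-1],[-0.16,0.215,0,0.04,-1]]]'

```text
t: 7.08
tool_pos: [0.521, -0.0656, 0.1032]
orientation: [[-0.975, 0.222, 0.001], [0.222, 0.975, -0.001], [-0.001, -0.0, -1.0]]
ft_force: [-4.6, -4.9, 9.2]
finger_gap: 0.01
grasp_force: 59.7
```

Run:
```python
from h import *
g=stand(0.003,-0.234,(0.6055,0.1918),-12.8)
rel([(g[0],g[1],0.103,77.2)])
tips(('tray','tray_grip'),n=1)
```

```text
t 7.08 p [ 0.521  -0.0656  0.1032] ang y 77.17 gap 0.01 F [-4.6 -4.9  9.2] grip 59.7
(np.float64(0.5565830996199614), np.float64(-0.037049594400360236), 0.103, 77.2) -> [-0.071   0.0893  0.0005] turn -0.0011
top tray [([0.545, 0.052, 0.0016], 0.82)]
side tray [([0.5493, 0.0493, -0.0009], 0.95)]
side tray_grip [([0.5186, -0.0631, 0.0451], 0.69)]
```

>>> arm_command --series '[[[-0.03,0.035,0,0,-1],[-0.055,0.065,0,0,-1],[-0.072,0.088,0,0,-1],[-0.072,0.088,0,0,-1],[-0.072,0.088,0,0,-1]]]'

```text
t: 7.8
tool_pos: [0.5558, -0.0386, 0.1032]
orientation: [[-0.975, 0.223, 0.001], [0.223, 0.975, 0.0], [-0.001, 0.0, -1.0]]
ft_force: [1.8, 1.9, 2.8]
finger_gap: 0.0096
grasp_force: 59.1
```

Run:
```python
from h import *
import cv2
tips(('tray','tray_grip','stand','lever_grip'),n=2)
cv2.imwrite('pics/side1.png',bot.camera('side')[:,:,::-1])
rel([])
```

```text
top tray [([0.583, 0.0785, -0.0022], 0.88)]
top stand [([0.6035, 0.1926, -0.0], 0.62), ([0.5959, 0.1569, 0.235], 0.58)]
top lever_grip [([0.4712, 0.344, 0.2267], 0.8)]
side tray [([0.6048, 0.1931, 0.0014], 0.57)]
side tray_grip [([0.5526, -0.038, 0.0469], 0.59)]
side stand [([0.6056, 0.1911, 0.0021], 0.75), ([0.3938, 0.3329, -0.0016], 0.61)]
side lever_grip [([0.4722, 0.3379, 0.2232], 0.67)]
top tray [([0.5839, 0.078, 0.001], 0.61)]
top stand [([0.6034, 0.1956, -0.0014], 0.82)]
top lever_grip [([0.4732, 0.3427, 0.2271], 0.86)]
side tray [([0.5814, 0.0758, 0.0009], 0.81)]
side tray_grip [([0.5538, -0.04, 0.0482], 0.97)]
side stand [([0.6034, 0.189, -0.0011], 0.68)]
side lever_grip [([0.4747, 0.3375, 0.2265], 0.66)]
t 8.85 p [ 0.5555 -0.0387  0.1032] ang y 77.14 gap 0.0095 F [1.6 0.3 6.9] grip 59.4
```

View pics/side1.png

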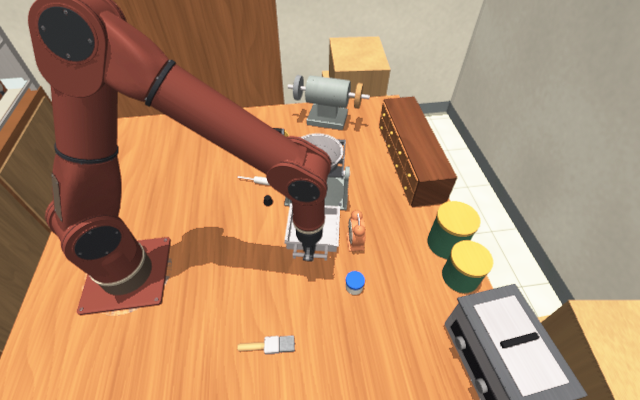

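The tray is in place under the lip, with its middle at about stand (3, -116) mm, and nothing else was disturbed. I'll release it, rise, and go to the lever.

>>> arm_command --series '[[[0,0,0,0,-0.06],[0,0,0,0,-0.06],[0,0,0,0,-0.06],[0,0,-0.05,0,-0.06],[0,0,-0.1,0,-0.06]]]'

```text
t: 9.27
tool_pos: [0.5542, -0.0385, 0.1421]
orientation: [[-0.975, 0.222, -0.004], [0.222, 0.975, -0.001], [0.003, -0.002, -1.0]]
ft_force: [0.1, 0.5, 0.5]
finger_gap: 0.0401
grasp_force: 0.0
```

>>> arm_command --series '[[[0,0,-0.1,0,0.1],[0,0,-0.2,0,0.1],[0,0,-0.3,0,0.1],[0,0,-0.45,0,0.1],[0,0,-0.56,0,0.1]]]'

```text
t: 9.68
tool_pos: [0.5547, -0.0388, 0.3479]
orientation: [[-0.975, 0.223, -0.001], [0.223, 0.975, -0.0], [0.001, -0.0, -1.0]]
ft_force: [1.1, 0.5, -0.5]
finger_gap: 0.047
grasp_force: 0.0
```

Run:
```python
from h import *
tips(('tray',),n=1)
rel([(0.473,0.34,0.37,77.2)])
```

```text
top tray [([0.5866, 0.0782, -0.001], 0.58)]
side tray [([0.5813, 0.0775, -0.0019], 0.69)]
t 9.88 p [ 0.5557 -0.0384  0.3469] ang y 77.17 gap 0.0471 F [-0.6 -0.4 -0.6] grip 0.0
(0.473, 0.34, 0.37, 77.2) -> [ 0.4115  0.8765 -0.0575] turn -0.001
```

>>> arm_command --series '[[[0.05,0.1,-0.05,0,0.1],[0.1,0.2,-0.06,0,0.1],[0.15,0.3,-0.06,0,0.1],[0.2,0.4,-0.06,0,0.1],[0.23,0.49,-0.06,0,0.1]]]'

```text
t: 10.3
tool_pos: [0.5094, 0.1624, 0.3687]
orientation: [[-0.975, 0.222, -0.003], [0.222, 0.975, -0.001], [0.002, -0.001, -1.0]]
ft_force: [1.1, -0.3, -0.5]
finger_gap: 0.0465
grasp_force: 0.0
```

Run:
```python
from h import *
rel([(0.473,0.34,0.36,77.2)])
```

```text
t 10.3 p [0.5094 0.1624 0.3687] ang y 77.15 gap 0.0465 F [ 1.1 -0.3 -0.5] grip 0.0
(0.473, 0.34, 0.36, 77.2) -> [0.1874 0.4128 0.0215] turn -0.0015
```

>>> arm_command --series '[[[0.05,0.1,0.01,0,0.1],[0.1,0.2,0.02,0,0.1],[0.14,0.29,0.02,0,0.1],[0.18,0.37,0.02,0,0.1],[0.18,0.4,0.02,0,0.1]]]'

```text
t: 10.72
tool_pos: [0.4721, 0.3399, 0.3591]
orientation: [[-0.977, 0.213, -0.005], [0.213, 0.977, -0.001], [0.004, -0.002, -1.0]]
ft_force: [-0.3, 2.0, 0.1]
finger_gap: 0.0469
grasp_force: 0.0
```

>>> arm_command --series '[[[0,0,0,0,0.1],[0,0,0,0,0.1],[0,0,0,0,0.1]]]'

```text
t: 10.97
tool_pos: [0.4767, 0.3317, 0.3609]
orientation: [[-0.975, 0.224, -0.001], [0.224, 0.975, -0.002], [0.001, -0.002, -1.0]]
ft_force: [0.5, -1.0, -0.6]
finger_gap: 0.0467
grasp_force: 0.0
```

Run:
```python
from h import *
import cv2
tips(('lever_grip',),n=2,cams=('wrist','side','top'))
im=bot.camera('wrist');cv2.imwrite('pics/w2.png',im[:,:,::-1])
rel([(0.473,0.34,0.28,77.2)])
```

```text
wrist lever_grip [([0.4718, 0.3413, 0.2273], 0.97)]
side lever_grip [([0.4746, 0.3369, 0.2262], 0.8), ([0.4091, -0.2782, -0.0032], 0.71)]
top lever_grip [([0.5481, 0.4011, -0.0033], 0.73), ([0.4738, 0.3427, 0.2261], 0.72)]
wrist lever_grip [([0.4734, 0.3416, 0.2291], 0.95)]
side lever_grip [([0.4743, 0.3395, 0.2241], 0.63)]
top lever_grip [([0.4731, 0.3398, 0.2293], 0.79)]
t 11.62 p [0.4765 0.333  0.3623] ang y 77.17 gap 0.0466 F [-0.2  0.4 -0.5] grip 0.0
(0.473, 0.34, 0.28, 77.2) -> [0.0124 0.015  0.2056] turn -0.0009
```

View pics/w2.png

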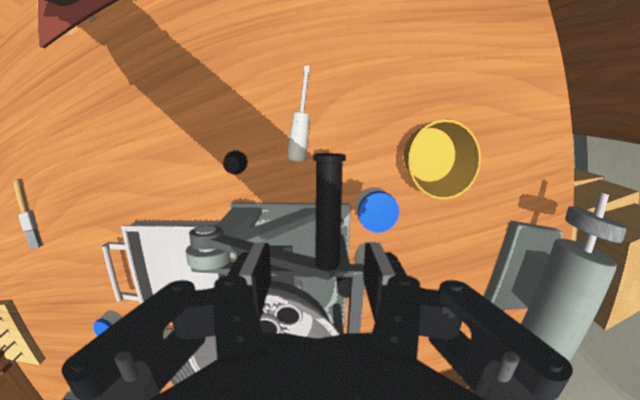

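The wrist view shows the lever grip at px (328,155) to (330,268), central between the fingers and parallel to the pads. I'll go down and grip it.

>>> arm_command --series '[[[0.012,0.016,0.08,0,0.1],[0.012,0.016,0.16,0,0.1],[0.012,0.016,0.2,0,0.1],[0.012,0.016,0.203,0,0.1],[0.012,0.016,0.203,0,0.1]]]'

```text
t: 12.03
tool_pos: [0.473, 0.3402, 0.2807]
orientation: [[-0.975, 0.222, -0.001], [0.222, 0.975, -0.001], [0.001, -0.001, -1.0]]
ft_force: [0.7, -0.3, 0.8]
finger_gap: 0.0472
grasp_force: 0.0
```

>>> arm_command --series '[[[0,0,0,0,0.1],[0,0,0,0,-1],[0,0,0,0,-1],[0,0,0,0,-1],[0,0,0,0,-1]]]'

```text
t: 12.45
tool_pos: [0.4739, 0.3415, 0.2826]
orientation: [[-0.975, 0.222, 0.003], [0.222, 0.975, 0.003], [-0.002, 0.004, -1.0]]
ft_force: [1.7, 4.9, 4.6]
finger_gap: 0.0163
grasp_force: 58.5
```

Run:
```python
from h import *
s=bot.read_state(); R=np.array(s['orientation']); p=s['tool_pos']
rel([])
y0=130*np.sin(1.08); z0=130*np.cos(1.08)
for q in np.arange(0,2.21,0.1):
    dy=130*np.sin(1.08-q)-y0; dz=130*np.cos(1.08-q)-z0
    print(round(q,2),'ty',round(dy/400,4),'tz',round(-dz/400,4))
```

```text
t 12.45 p [0.4739 0.3415 0.2826] ang y 77.19 gap 0.0163 F [1.7 4.9 4.6] grip 58.5
0.0 ty 0.0 tz -0.0
0.1 ty -0.0167 tz -0.0279
0.2 ty -0.0361 tz -0.0539
0.3 ty -0.0581 tz -0.0779
0.4 ty -0.0823 tz -0.0995
0.5 ty -0.1085 tz -0.1187
0.6 ty -0.1366 tz -0.1351
0.7 ty -0.1661 tz -0.1486
0.8 ty -0.1968 tz -0.1592
0.9 ty -0.2285 tz -0.1666
1.0 ty -0.2607 tz -0.1708
1.1 ty -0.2931 tz -0.1718
1.2 ty -0.3255 tz -0.1695
1.3 ty -0.3576 tz -0.164
1.4 ty -0.3889 tz -0.1553
1.5 ty -0.4192 tz -0.1436
1.6 ty -0.4481 tz -0.1289
1.7 ty -0.4755 tz -0.1113
1.8 ty -0.5009 tz -0.0912
1.9 ty -0.5243 tz -0.0685
2.0 ty -0.5452 tz -0.0437
2.1 ty -0.5636 tz -0.0169
2.2 ty -0.5792 tz 0.0116
```

>>> arm_command --series '[[[0,-0.017,-0.028,0,-1],[0,-0.036,-0.054,0,-1],[0,-0.058,-0.078,0,-1],[0,-0.082,-0.1,0,-1],[0,-0.108,-0.119,0,-1]]]'

```text
t: 12.87
tool_pos: [0.4645, 0.3025, 0.3312]
orientation: [[-0.976, 0.219, 0.006], [0.219, 0.976, 0.009], [-0.004, 0.01, -1.0]]
ft_force: [8.4, 20.2, 1.3]
finger_gap: 0.0159
grasp_force: 58.5
```

>>> arm_command --series '[[[0,-0.028,-0.016,0,-1],[0,-0.057,-0.03,0,-1],[0,-0.088,-0.04,0,-1],[0,-0.12,-0.048,0,-1],[0,-0.152,-0.052,0,-1]]]'

```text
t: 13.28
tool_pos: [0.451, 0.2451, 0.3554]
orientation: [[-0.976, 0.217, 0.009], [0.217, 0.976, 0.015], [-0.005, 0.017, -1.0]]
ft_force: [-0.3, 22.9, 10.0]
finger_gap: 0.0157
grasp_force: 61.8
```

```bash
cat >> h.py <<'E'
P0=np.array([0.4735,0.3405,0.2815]); Y=np.array([0.222,0.975])
def lever(qs,p0=P0):
    s=bot.read_state(); d=np.array(s['tool_pos'])-p0
    y=1000*d[:2]@Y+114.7; z=1000*d[2]+61.3
    print('q from tool',round(1.08-np.arctan2(y,z),3),'radius',round(np.hypot(y,z),1),'x dev',np.round(1000*(d[:2]@[0.975,-0.222]),1))
    T=[(*(p0[:2]+Y*(130*np.sin(1.08-q)-114.7)/1000),p0[2]+(130*np.cos(1.08-q)-61.3)/1000,77.2) for q in qs]
    rel([tuple(float(round(v,4)) for v in t) for t in T])
E
python3 - <<'E'
from h import *
lever([1,1.1,1.2,1.3,1.4,1.5])
tips(('lever_grip','stand'),n=1)
E
```

```text
q from tool 0.957 radius 136.3 x dev -0.7
t 13.28 p [0.451  0.2451 0.3554] ang y 77.49 gap 0.0157 F [-0.3 22.9 10. ] grip 61.8
(0.4503, 0.2388, 0.3498, 77.2) -> [-0.0016 -0.0161  0.0138] turn 0.0096
(0.4475, 0.2261, 0.3502, 77.2) -> [-0.0016 -0.0486  0.0123] turn 0.0096
(0.4446, 0.2135, 0.3493, 77.2) -> [-0.0014 -0.0809  0.014 ] turn 0.0096
(0.4417, 0.201, 0.3471, 77.2) -> [-0.001  -0.1131  0.0189] turn 0.0096
(0.439, 0.1888, 0.3436, 77.2) -> [-0.001  -0.1445  0.0272] turn 0.0096
(0.4363, 0.177, 0.3389, 77.2) -> [-0.0008 -0.1749  0.0384] turn 0.0096
top lever_grip [([0.4506, 0.2476, 0.2982], 0.66)]
top stand [([0.6032, 0.1925, 0.0009], 0.83)]
side lever_grip [([0.4505, 0.2385, 0.2935], 0.72)]
side stand [([0.6046, 0.1915, -0.0024], 0.68)]
```

>>> arm_command --series '[[[0,-0.032,0.003,0,-1],[0,-0.065,0.006,0,-1],[0,-0.097,0.012,0,-1],[0,-0.128,0.021,0,-1],[0,-0.158,0.033,0,-1]]]'

```text
t: 14.0
tool_pos: [0.4358, 0.1795, 0.3409]
orientation: [[-0.976, 0.22, 0.002], [0.22, 0.976, 0.008], [-0.0, 0.008, -1.0]]
ft_force: [-13.1, 3.6, 31.2]
finger_gap: 0.0158
grasp_force: 73.4
```

Run:
```python
from h import *
lever([1.6,1.8,2.0,2.2])
```

```text
q from tool 1.477 radius 130.9 x dev -1.0
t 14.0 p [0.4358 0.1795 0.3409] ang y 77.31 gap 0.0158 F [-13.1   3.6  31.2] grip 73.4
(0.4337, 0.1657, 0.333, 77.2) -> [-0.0025 -0.0351  0.0194] turn 0.0037
(0.429, 0.1451, 0.3179, 77.2) -> [-0.0023 -0.0882  0.0567] turn 0.0037
(0.4251, 0.1278, 0.299, 77.2) -> [-0.0023 -0.133   0.1036] turn 0.0037
(0.4221, 0.1146, 0.2768, 77.2) -> [-0.0022 -0.1673  0.1588] turn 0.0037
```

>>> arm_command --series '[[[0,-0.029,0.012,0,-1],[0,-0.056,0.028,0,-1],[0,-0.082,0.048,0,-1],[0,-0.105,0.07,0,-1],[0,-0.126,0.094,0,-1]]]'

```text
t: 14.42
tool_pos: [0.4255, 0.1301, 0.3002]
orientation: [[-0.975, 0.221, 0.004], [0.221, 0.975, 0.006], [-0.002, 0.007, -1.0]]
ft_force: [1.6, 13.5, 7.7]
finger_gap: 0.0158
grasp_force: 74.8
```

Run:
```python
from h import *
lever([2.0,2.1,2.2])
tips(('case0','lever_grip'),n=1)
```

```text
q from tool 1.981 radius 128.9 x dev -0.1
t 14.42 p [0.4255 0.1301 0.3002] ang y 77.23 gap 0.0158 F [ 1.6 13.5  7.7] grip 74.8
(0.4251, 0.1278, 0.299, 77.2) -> [-0.0002 -0.0059  0.0029] turn 0.0011
(0.4234, 0.1207, 0.2882, 77.2) -> [ 0.0001 -0.0244  0.0297] turn 0.0011
(0.4221, 0.1146, 0.2768, 77.2) -> [-0.0001 -0.0402  0.0581] turn 0.0011
top case0 [([0.5932, 0.081, 0.0183], 0.6), ([0.5466, 0.0716, 0.0236], 0.58)]
top lever_grip []
side case0 [([0.596, 0.0671, 0.0183], 0.52)]
side lever_grip [([0.4246, 0.1242, 0.2437], 0.57)]
```

Cases are sliding out. I'll go on to the end stop and dwell there.

>>> arm_command --series '[[[0,-0.01,0.013,0,-1],[0,-0.02,0.027,0,-1],[0,-0.027,0.04,0,-1],[0,-0.034,0.053,0,-1],[0,-0.036,0.058,0,-1]]]'

```text
t: 15.13
tool_pos: [0.4228, 0.1154, 0.2769]
orientation: [[-0.975, 0.222, 0.004], [0.222, 0.975, 0.004], [-0.003, 0.005, -1.0]]
ft_force: [-5.4, 7.8, 29.0]
finger_gap: 0.0158
grasp_force: 75.1
```

>>> arm_command --series '[[[0,0,0,0,-1],[0,0,0,0,-1],[0,0,0,0,-1],[0,0,0,0,-1],[0,0,0,0,-1]]]'

```text
t: 15.55
tool_pos: [0.4228, 0.1155, 0.277]
orientation: [[-0.975, 0.222, 0.004], [0.222, 0.975, 0.004], [-0.003, 0.005, -1.0]]
ft_force: [3.1, 6.1, 5.3]
finger_gap: 0.0159
grasp_force: 72.7
```

Run:
```python
from h import *
import cv2
lever([2.2])
tips(('case0','tray'),n=1)
a=bot.camera('top');b=bot.camera('side')
a=cv2.resize(a[100:300,220:420],(400,400),interpolation=2);b=cv2.resize(b[120:320,220:420],(400,400),interpolation=2)
cv2.imwrite('pics/c3.png',np.hstack([a,b])[:,:,::-1])
for c in('top','side'):
  for d in bot.tip_of(c,'case0'): print(c,np.round(d['xyz'],3),round(d['p'],2))
```

```text
q from tool 2.195 radius 129.1 x dev 0.6
t 15.55 p [0.4228 0.1155 0.277 ] ang y 77.18 gap 0.0159 F [3.1 6.1 5.3] grip 72.7
(0.4221, 0.1146, 0.2768, 77.2) -> [ 0.0013 -0.0026  0.0006] turn -0.0008
top case0 [([0.5939, 0.0588, 0.0126], 0.62)]
top tray [([0.5828, 0.0777, 0.0003], 0.79)]
side case0 [([0.5555, 0.1025, 0.0165], 0.6)]
side tray [([0.5823, 0.0749, 0.0005], 0.78), ([0.7101, 0.0199, -0.0008], 0.52)]
top [0.595 0.056 0.008] 0.66
top [0.554 0.031 0.014] 0.62
top [0.589 0.081 0.014] 0.61
side [ 0.676 -0.138  0.004] 0.7
side [0.564 0.028 0.01 ] 0.57
side [0.591 0.054 0.012] 0.56
side [0.589 0.084 0.019] 0.55
side [0.56  0.104 0.017] 0.45
```

View pics/c3.png

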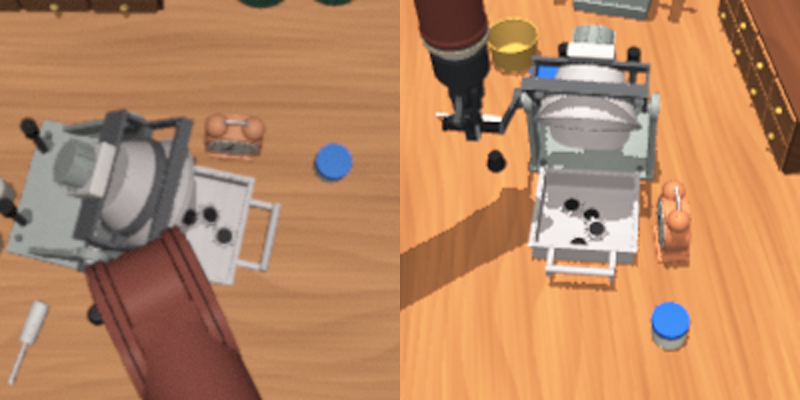

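All four cases lie in the tray: in the side crop at px (571,205), (591,216), (597,229) and (578,243). The bowl is at its end stop. Now I'll swing it back.

>>> arm_command --series '[[[0,0.016,-0.028,0,-1],[0,0.034,-0.055,0,-1],[0,0.055,-0.08,0,-1],[0,0.078,-0.103,0,-1],[0,0.104,-0.123,0,-1]]]'

```text
t: 16.47
tool_pos: [0.4312, 0.1506, 0.3247]
orientation: [[-0.974, 0.226, -0.002], [0.226, 0.974, -0.007], [0.0, -0.007, -1.0]]
ft_force: [-5.3, -22.1, 13.0]
finger_gap: 0.016
grasp_force: 67.6
```

>>> arm_command --series '[[[0,0.027,-0.017,0,-1],[0,0.056,-0.032,0,-1],[0,0.086,-0.044,0,-1],[0,0.118,-0.053,0,-1],[0,0.15,-0.058,0,-1]]]'

```text
t: 16.88
tool_pos: [0.4457, 0.2107, 0.3499]
orientation: [[-0.974, 0.226, 0.002], [0.226, 0.974, -0.002], [-0.002, -0.001, -1.0]]
ft_force: [-0.9, -9.5, 16.0]
finger_gap: 0.0155
grasp_force: 72.0
```

Run:
```python
from h import *
lever([1.2,1,.9,.8,.7,.6,.4,.2,0])
```

```text
q from tool 1.218 radius 130.9 x dev 1.7
t 16.88 p [0.4457 0.2107 0.3499] ang y 76.96 gap 0.0155 F [-0.9 -9.5 16. ] grip 72.0
(0.4446, 0.2135, 0.3493, 77.2) -> [0.0042 0.0062 0.0014] turn -0.008
(0.4503, 0.2388, 0.3498, 77.2) -> [0.0045 0.0711 0.    ] turn -0.008
(0.4532, 0.2514, 0.3481, 77.2) -> [0.0046 0.1034 0.0042] turn -0.008
(0.456, 0.2637, 0.3451, 77.2) -> [0.0047 0.135  0.0117] turn -0.008
(0.4587, 0.2757, 0.3409, 77.2) -> [0.0049 0.1657 0.0221] turn -0.008
(0.4614, 0.2872, 0.3355, 77.2) -> [0.0049 0.1953 0.0356] turn -0.008
(0.4662, 0.3084, 0.3213, 77.2) -> [0.0052 0.2497 0.071 ] turn -0.008
(0.4703, 0.3264, 0.303, 77.2) -> [0.0055 0.2959 0.1167] turn -0.008
(0.4735, 0.3405, 0.2815, 77.2) -> [0.0058 0.3321 0.1704] turn -0.008
```

>>> arm_command --series '[[[0.002,0.035,-0.001,0,-1],[0.004,0.067,0,-0.008,-1],[0.004,0.1,0.004,-0.008,-1],[0.004,0.131,0.011,-0.008,-1],[0.004,0.162,0.021,-0.008,-1]]]'

```text
t: 17.3
tool_pos: [0.46, 0.2743, 0.3408]
orientation: [[-0.975, 0.222, 0.005], [0.222, 0.975, -0.002], [-0.005, -0.001, -1.0]]
ft_force: [8.9, -9.1, 5.8]
finger_gap: 0.0159
grasp_force: 75.2
```

>>> arm_command --series '[[[0,0.029,0.013,0,-1],[0,0.058,0.03,0,-1],[0,0.084,0.049,0,-1],[0,0.107,0.071,0,-1],[0,0.12,0.085,0,-1]]]'

```text
t: 17.72
tool_pos: [0.469, 0.3231, 0.3054]
orientation: [[-0.976, 0.22, 0.002], [0.22, 0.976, -0.001], [-0.002, -0.001, -1.0]]
ft_force: [2.4, -3.4, 8.6]
finger_gap: 0.0159
grasp_force: 79.9
```

Run:
```python
from h import *
lever([.2,.1,0])
```

```text
q from tool 0.232 radius 128.9 x dev -0.5
t 17.72 p [0.469  0.3231 0.3054] ang y 77.3 gap 0.0159 F [ 2.4 -3.4  8.6] grip 79.9
(0.4703, 0.3264, 0.303, 77.2) -> [-0.0013  0.0089  0.006 ] turn 0.0035
(0.472, 0.3339, 0.2926, 77.2) -> [-0.0013  0.0281  0.032 ] turn 0.0035
(0.4735, 0.3405, 0.2815, 77.2) -> [-0.0013  0.0451  0.0598] turn 0.0035
```

>>> arm_command --series '[[[0,0.012,0.014,0,-1],[0,0.024,0.028,0,-1],[0,0.033,0.042,0,-1],[0,0.042,0.056,0,-1],[0,0.046,0.062,0,-1]]]'

```text
t: 18.13
tool_pos: [0.474, 0.3398, 0.281]
orientation: [[-0.975, 0.22, 0.004], [0.22, 0.975, -0.002], [-0.004, -0.001, -1.0]]
ft_force: [7.3, -5.6, 5.9]
finger_gap: 0.0156
grasp_force: 81.0
```

>>> arm_command --series '[[[0,0,0,0,-1],[0,0,0,0,-1],[0,0,0,0,-1]]]'

```text
t: 18.38
tool_pos: [0.474, 0.3399, 0.2808]
orientation: [[-0.975, 0.22, 0.004], [0.22, 0.975, -0.001], [-0.004, -0.0, -1.0]]
ft_force: [12.0, -0.9, -4.1]
finger_gap: 0.0156
grasp_force: 80.0
```

Run:
```python
from h import *
lever([0])
tips(('lever_grip','bowl_mouth','lip'),n=1)
```

```text
q from tool -0.003 radius 129.3 x dev 0.6
t 18.38 p [0.474  0.3399 0.2808] ang y 77.27 gap 0.0156 F [12.  -0.9 -4.1] grip 80.0
(0.4735, 0.3405, 0.2815, 77.2) -> [ 0.0015  0.0012 -0.0017] turn 0.0023
top lever_grip [([0.4718, 0.343, 0.23], 0.71)]
top bowl_mouth [([0.6146, 0.246, 0.2052], 0.62)]
top lip [([0.5935, 0.1544, 0.231], 0.61)]
side lever_grip [([0.474, 0.3408, 0.2295], 0.96), ([0.4098, -0.2774, -0.0024], 0.6)]
side bowl_mouth [([0.6195, 0.2429, 0.2021], 0.63)]
side lip [([0.5943, 0.1562, 0.2314], 0.56)]
```

>>> arm_command --series '[[[0,0,0,0,0.1],[0,0,0,0,0.1],[0,0,0,0,0.1],[0,0,-0.03,0,0.1],[0,0,-0.08,0,0.1]]]'

```text
t: 19.2
tool_pos: [0.4705, 0.3412, 0.3117]
orientation: [[-0.976, 0.217, -0.003], [0.217, 0.976, -0.003], [0.002, -0.003, -1.0]]
ft_force: [-0.2, -0.1, 0.7]
finger_gap: 0.0467
grasp_force: 0.0
```

>>> arm_command --series '[[[0,0,-0.1,0,0.1],[0,0,-0.2,0,0.1],[0.1,0,-0.22,0,0.1],[0.2,0.05,-0.22,0,0.1],[0.2,0.1,-0.22,0,0.1]]]'

```text
t: 19.62
tool_pos: [0.3971, 0.4003, 0.4038]
orientation: [[-0.977, 0.213, -0.001], [0.213, 0.977, 0.005], [0.002, 0.005, -1.0]]
ft_force: [-0.9, 1.6, -1.2]
finger_gap: 0.047
grasp_force: 0.0
```

>>> arm_command --series '[[[0,0,0,0,0.1],[0,0,0,0,0.1],[0,0,0,0,0.1]]]'

```text
t: 19.87
tool_pos: [0.4027, 0.3973, 0.4011]
orientation: [[-0.976, 0.219, 0.0], [0.219, 0.976, -0.0], [-0.0, -0.0, -1.0]]
ft_force: [0.3, -0.3, -0.1]
finger_gap: 0.0467
grasp_force: 0.0
```

Run:
```python
from h import *
import cv2
rel([])
tips(('tray','lever_grip','bowl_mouth','lip'),n=1)
for c in('top','side'):
  for d in bot.tip_of(c,'case0'): print(c,np.round(d['xyz'],3),round(d['p'],2))
a=bot.camera('top');b=bot.camera('side')
a=cv2.resize(a[100:300,190:390],(400,400),interpolation=2);b=cv2.resize(b[100:300,220:420],(400,400),interpolation=2)
cv2.imwrite('pics/c4.png',np.hstack([a,b])[:,:,::-1])
```

```text
t 19.87 p [0.4027 0.3973 0.4011] ang y 77.37 gap 0.0467 F [ 0.3 -0.3 -0.1] grip 0.0
top lever_grip [([0.4713, 0.3385, 0.2305], 0.61)]
top bowl_mouth [([0.6143, 0.2501, 0.2069], 0.71)]
top lip [([0.5947, 0.1552, 0.2324], 0.93), ([0.6168, 0.2461, 0.2083], 0.63)]
side tray [([0.5835, 0.0756, 0.0003], 0.71)]
side lever_grip [([0.4763, 0.3365, 0.2256], 0.7)]
side bowl_mouth [([0.618, 0.2421, 0.2052], 0.76)]
side lip [([0.5951, 0.1539, 0.2347], 0.85)]
top [0.595 0.058 0.01 ] 0.52
top [0.588 0.081 0.016] 0.5
top [0.56  0.113 0.012] 0.46
top [0.558 0.032 0.014] 0.42
side [ 0.437  0.227 -0.001] 0.68
side [0.591 0.082 0.015] 0.6
side [0.558 0.104 0.014] 0.47
side [0.561 0.032 0.013] 0.42
side [0.594 0.052 0.014] 0.4
```

View pics/c4.png

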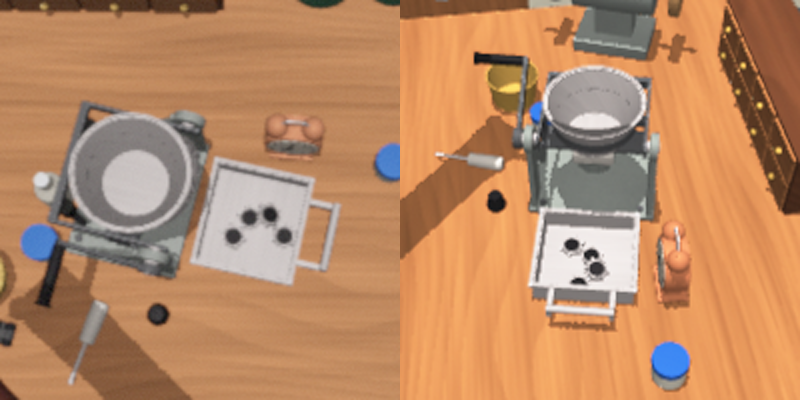

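The bowl is upright and empty. The four cases lie well inside the tray, at px (233,236), (249,217), (270,214) and (285,236) in the top crop. The bystanders have not moved and the arm is clear.

```bash
python3 -c "
from bench import bot
print(bot.finish_job())"
```

```text
the job is handed in; nothing more can be done
None
```

I handed the job in at about 20 s: all four watch cases are in the catch tray under the lip, the bowl is back upright on its rest, the arm is clear, and no bystander looked moved in the last pictures; the hand-in call gave no verdict.

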